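Seat a sensor bracket on the jig dowel

TASK

Put the blue sensor bracket on the jig: feel about gently until its hole drops over the dowel and it lies flat on both rails, then leave its long edge touching the stop post, and let go. The dowel has been adjusted several millimetres off its nominal place, and bracket and jig must never be pressed together harder than about 4 kg (40 N). Leave the other things on the bench where they are.

Things in the scene. Friction and masses are not known exactly. Their poses are not given: they have to be found in the camera images.
- bracket: Blue-painted loose aluminium bracket, 0.07 to 0.15 kg, lying flat on the worktop at the start. Base plate 112 (x) x 60 (y) x 8 mm, with an upright flange on its middle; 60 mm high in all. Origin at the centre of the plate's underside, z up. The pairs of small black dots are only marks.
- bracket_hole (a point): Centre of the bracket's one round through hole, 12 mm diameter, 1 mm chamfer below, at x = -34 mm, y = 0 of the bracket, level with the plate's underside; axes as the bracket.
- bracket_flange (a point): Middle of the bracket's upright flange, at x = y = 0 and 34 mm above the underside. The flange is 10 mm thick (bracket x) and 50 mm wide (y) and stands 8 to 60 mm above the underside: grip it across its thickness, or push on its side edges at y = +-25 mm.
- jig: Aluminium jig fixed to the worktop, base 165 (x) x 110 (y) x 10 mm, origin at the centre of its underside, z up. Two dark rails along x, at y = +-22 mm, 10 mm wide, tops at z = 20 mm, carry the bracket, whose x axis belongs roughly along the jig's x (same direction) with its +y long edge touching the stop post.
- dowel_nominal (a point): Nominal place of the dowel's axis at rail-top height (x = -34, y = 0, z = 20 mm in the jig). The real steel dowel, on a clamped adjuster, is offset by an unmeasured amount of up to 8 mm in the jig's x and up to 8 mm in its y, and stays there. 10 mm diameter, top 12 mm above the rails, the last 2.5 mm tapering to 8.4 mm diameter.
- stop (a point): On the axis of the steel stop post (10 mm diameter, top 40 mm above the jig's underside, at x = y = 37 mm in the jig), 24 mm above the underside. When the bracket's +y edge touches the post, this point is at y = +35 mm in the bracket's frame.
- glue_stick: Bystander: standing blue and white glue stick, 24 x 24 x 88 mm, origin at the centre of its underside.
- white_carton: Bystander: small white carton, 76 x 110 x 48 mm, origin at the centre of its underside.
- blue_module: Bystander: blue sensor module, 24 x 66 x 18 mm, origin at the centre of its underside.
- grey_module: Bystander: grey sensor module, 24 x 66 x 18 mm, origin at the centre of its underside.
- screwdriver: Bystander: orange-handled screwdriver lying on the bench, 28 x 190 x 28 mm, origin at the centre of its underside.
Things that resemble listed ones, but are neither listed nor needed, are in the scene too. There is more than one size of the bracket; the job needs the smaller.

How it is judged:
On the way:
1. the bracket lies flat on the rails with its hole over the dowel (z of bracket_hole in the frame of jig below 0.0225 m and horizontal distance between bracket_hole and dowel_nominal below 0.0145 m and angle between bracket's own z axis and vertical below 0.04 rad), for 0.2 s.
At the end, for the whole second after the job is handed in: Released, at rest and flat on both rails (within 2.5 mm, tilt under 0.04 rad), the hole over the dowel (within 14.5 mm of the nominal place: when flat, only possible over the dowel), x axis within 0.3 rad of the jig's, +y long edge within 2.5 mm of the stop post (all of step 1 and z of bracket_hole in the frame of jig above 0.0175 m and angle between the x axis of bracket and the x axis of jig, either way round below 0.3 rad and y of stop in the frame of bracket between 0.032 and 0.0375 m and linear speed of bracket below 0.01 m/s); the robot touches nothing.
It fails at once if bracket and jig (rails, dowel, post) are pressed together with more than 40 N (contact force between bracket and jig above 40 N).
It fails at once if a bystander is moved more than 25 mm (distance of any of glue_stick, white_carton, blue_module, grey_module, screwdriver from where it was at the start of the episode above 0.025 m).
It also fails if it takes over 72 s, if anything falls off the work surface, if the arm or the gripper's body presses on something with over 40 N, if the wrist force passes 120 N, or if a joint passes its speed limit or range.

ROBOT

A 6-joint arm with a two-finger parallel gripper is mounted at the origin on a cart in front of the work surface, level with it; the furniture and walls round the work are solid. World frame = base frame: x ahead of the robot, y to its left, z up, the work surface at z = 0. Lengths are in m, angles in rad, forces in N, time in s.
With the tool pointing down it reaches from about 0.3 to 0.825 m from the base axis. Payload 5.4 kg.
Tool frame: the origin (TCP) lies midway between the tips of the shut fingers; the grasp point (between the pads) lies 19 mm behind it; z points along the fingers, y is the line along which they close (so a half turn about z gives the same grasp; the last joint's range is limited). The gripper opens to 92 mm and grips with 3 to 60 N. Pads are 20 mm wide; open, the fingers measure 128 mm over their backs; the gripper's body (75 mm by 189 mm) begins 69 mm behind the grasp point.
Start: joints at [-1.377, 0.158, 1.597, -0, 1.386, -0.21], TCP at [0.226, -0.529, 0.215] pointing down, gripper open.
Joint ranges: [-2.91, 2.91], [-0.94, 2.29], [0.18, 2.7], [-1.29, 4.43], [0.17, 2.64], [-3, 3]. Speed limits (rad/s): [2.57, 2.57, 3.14, 3.14, 3.14, 3.14].

INTERFACE

Orientations are given as [roll, pitch, yaw] about the fixed x, y, z axes, in that order (R = Rz(yaw) Ry(pitch) Rx(roll)).
In Python, from station import r gives the robot as it stands. The module is installed in compiled form; this text tells all that it offers.
- The arm moves only by the tool arm_command, never from a script. Its argument "plan" is a list of rows, each a list of 3 entries, a list of its own where there are three numbers: the opening, from 0 (shut) to 1 (fully open), then the shift along the tool's x, y, z in cm, then the turn, a rotation vector about the tool's x, y, z in degrees. In form: [[gripper, [tx, ty, tz], [ax, ay, az]], ...]. A call has 1 to 12 rows; each row is the pose to reach, as a shift and turn from the pose commanded when the call began, along the tool's axes at that moment; what a row does not reach only later rows make up. A row lasts 1/10 s, in which the tool goes at most 50 mm and 8.59 degrees, less where a joint would pass 70% of its speed; a pose out of reach is approached as far as the arm can. A call with a gripper value outside its range is refused whole. The fingers move at their own pace and stop on an object; the grip force is fixed at half the most. Time passes only in rows, so rows that repeat a pose let the fingers close. It gives the time, the measured TCP pose, the force, the opening and the grip force at its end, in the units of the state.
- r.sense(): the state, without advancing time (a new reading comes with each control period).
- r.capture(name): name is "scene" or "top"; returns the picture (420x560x3 uint8, red, green, blue); there is no depth.
- r.calibration(name): a dict with "K" (3x3 intrinsics, pixels), "R" (3x3) and "t" (3): a world point X has camera coordinates R X + t. Camera axes: x right, y down, z forward; pixel columns grow to the right and rows downward; lengths in m; the calibration is good to about 2 mm. A picture is of the moment at which its call begins. calibration takes no time and is no camera call.
- r.close_job(): hands the job in; it is judged then, once.
Trained networks look in the newest picture that a camera, given by its name, has taken for a name from the list of things; names that differ only in an ending like _2 or _b are one class to them, and where a whole thing is asked for, a point or a joint stands for the part that bears it (a point fixed in the world has none). Each returns a list of dicts, best first, with "score" (0 to 1); they miss things now and then, are a little off and sometimes report something else, mostly with a low value. They report only what shows in the picture. A call takes as long as a camera call. They do not tell look-alikes from the thing itself.
- r.search_frame(target, camera): "uv" ([column, row] in pixels, amid what is visible of it).
- r.regions_of(target, camera): "mask" (420x560 bool, what is visible of it) and "uv" ([column, row] in pixels, amid what is visible of it).
The state is a dict: "time": time; "joint_pos": joint angles; "joint_vel": joint speeds; "joint_efforts": joint torques, N m; "tool_pos": TCP position; "eef_rot": TCP orientation; "contact_force": force on the tool from outside, world axes, zero at the start; "torque": the same for the moment, N m; "width": opening from 0.0 (shut) to 1.0 (fully open); "grasp_force": force on a finger pad.
Only numpy, scipy, OpenCV 4.12 (cv2) and the standard library are available. Lean on these libraries where they do the work, as an engineer would, in place of code of your own. Each camera call takes 0.05 s, during which the arm holds its last target. There are 200 camera calls.

## Working session

There is one attempt and no reset: what is moved stays moved. The work goes in short steps, Python scripts to look and compute and a tool call to move; the robot and the scene stay as the last step left them, time stands still between calls to the robot, and variables do not carry over. Pictures are saved under pics/ and viewed, at most 10 in all, crops included, and the job is handed in when it is done.

Besides the shell and the picture viewer there is one more tool, called in YAML: its name, and indented under it one key for each argument. arm_command: Moves the arm, as the interface text tells. Its arguments: {"type":"object","properties":{"plan":{"type":"array","items":{"type":"array"}}},"required":["plan"]}

```bash
mkdir -p pics
cat > h.py <<'E'
import numpy as np, cv2
from station import r
def ray(c,uv,z):
    k=r.calibration(c); K,R,t=map(np.array,(k["K"],k["R"],k["t"]))
    o=-R.T@t; d=R.T@np.linalg.solve(K,[uv[0],uv[1],1.]); return o+d*(z-o[2])/d[2]
def proj(c,X):
    k=r.calibration(c); p=np.array(k["K"])@(np.array(k["R"])@np.array(X)+np.array(k["t"])); return p[:2]/p[2]
def save(n,im,box=None,s=1):
    if box: im=im[box[1]:box[3],box[0]:box[2]]
    cv2.imwrite("pics/"+n,cv2.resize(im[:,:,::-1],None,fx=s,fy=s,interpolation=cv2.INTER_CUBIC))
E
python3 - <<'E'
from h import *
np.set_printoptions(precision=3,suppress=True)
a=r.capture("scene");b=r.capture("top")
save("s0.png",a,s=1.4);save("t0.png",b,s=1.4)
for c in("scene","top"):
    k=r.calibration(c);print(c,-np.array(k["R"]).T@np.array(k["t"]),np.array(k["K"])[0,0])
    for n in("bracket","jig","stop"):
        for d in r.search_frame(n,c)[:4]:print(n,c,d["score"],d["uv"],ray(c,d["uv"],0.0))
s=r.sense();print({k:s[k] for k in s})
E
```

```text
scene [-0.182  0.641  0.62 ] 431.38969035003066
bracket scene 0.84 [327.0, 248.0] [ 0.38  -0.005  0.   ]
bracket scene 0.68 [336.2, 212.3] [ 0.478 -0.146  0.   ]
jig scene 0.67 [232.7, 237.1] [0.568 0.14  0.   ]
jig scene 0.56 [128.3, 274.9] [0.601 0.4   0.   ]
stop scene 0.97 [231.0, 239.2] [0.564 0.148 0.   ]
top [ 0.393 -0.022  1.345] 439.4882541213345
bracket top 0.86 [336.8, 229.1] [ 0.495 -0.167  0.   ]
bracket top 0.59 [287.0, 267.3] [ 0.375 -0.018  0.   ]
bracket top 0.57 [168.8, 273.6] [0.346 0.342 0.   ]
jig top 0.92 [232.9, 202.5] [0.569 0.154 0.   ]
stop top 0.75 [234.9, 201.8] [0.571 0.148 0.   ]
{'time': 0.4, 'joint_pos': array([-1.377,  0.159,  1.597, -0.   ,  1.386, -0.21 ]), 'joint_vel': array([-0.001, -0.003, -0.002,  0.001, -0.001, -0.001]), 'joint_efforts': array([ -0.001, -38.509, -32.189,   0.07 ,   0.033,  -0.   ]), 'tool_pos': array([ 0.226, -0.529,  0.214]), 'eef_rot': array([-3.141, -0.   ,  0.404]), 'contact_force': array([ 0.133, -0.064,  0.154]), 'torque': array([-0.001,  0.001, -0.081]), 'grasp_force': 0.0, 'width': 0.9984495460121002}
```

View pics/s0.png

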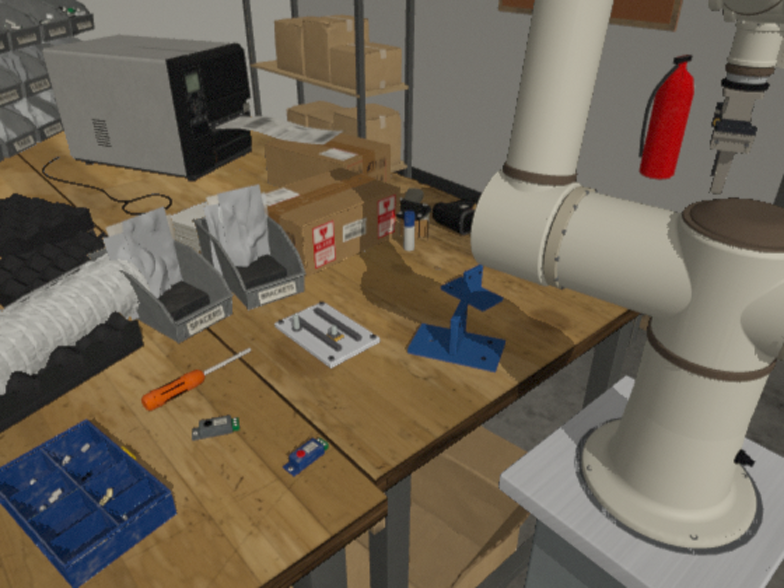

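View pics/t0.png

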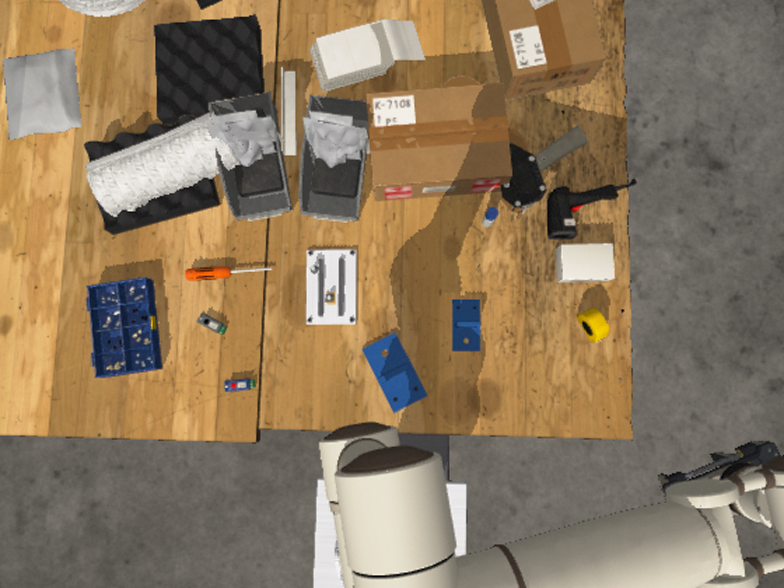

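The scene view shows two blue brackets: at (327,248) a larger one near the robot and at (336,212) a smaller one. In the top view (unscaled) they are at (282,266), large, and (333,232), small. The jig is at (236,204), with the stop post upper left at (225,191) and the dowel with its brass adjuster at (236,212), so the jig yaw is about 0.

Candidates for the bracket in top pixels: (333,232) measures about 112 mm long and fits. (282,266) measures about 150 mm and is too large. The "bracket" hit at (169,274) is the blue module. I'll check the choice in one crop.

Run:
```python
from h import *
np.set_printoptions(precision=4,suppress=True)
b=r.capture("top")
A=cv2.resize(b[205:260,310:360],None,fx=8,fy=8,interpolation=cv2.INTER_CUBIC)
B=cv2.resize(b[170:237,212:260],None,fx=440/67,fy=440/67,interpolation=cv2.INTER_CUBIC)
print(A.shape,B.shape)
save("c1.png",np.hstack([A,B]))
for n in("bracket","jig"):
  for d in r.regions_of(n,"top")[:3]:
    m=d["mask"].astype(np.uint8); z=.008 if n=="bracket" else .01
    pts=cv2.findNonZero(m)[:,0]
    P=np.array([ray("top",p,z)[:2] for p in pts],np.float32)
    print(n,d["score"],d["uv"],cv2.minAreaRect(P),m.sum())
```

```text
(440, 400, 3) (440, 315, 3)
bracket 0.95 [334.7, 229.6] ((0.48523008823394775, -0.15495246648788452), (0.1099848598241806, 0.060617223381996155), 0.8995735049247742) 729
bracket 0.6 [283.3, 265.9] ((0.3783355951309204, -0.0007035210728645325), (0.15145409107208252, 0.08250080049037933), 28.48753547668457) 1345Traceback (most recent call last):
  File "<stdin>", line 12, in <module>
  File "h.py", line 4, in ray
    k=r.calibration(c); K,R,t=map(np.array,(k["K"],k["R"],k["t"]))
ValueError: time passes only in moves, steps and waits
```

View pics/c1.png

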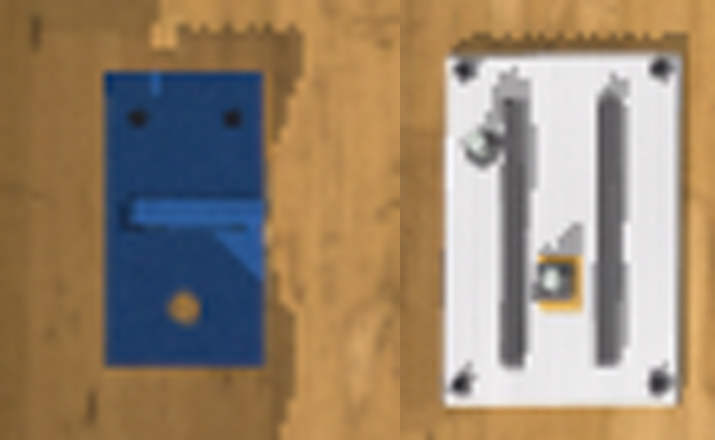

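The left half shows the small bracket. Its hole is at top pixel (332.6,243), the near end, so bracket yaw is about 0. The two dots are at the far end. The right half shows the jig, with the dowel top at about (234.5,212.2) and the post top at about (224,191.7). I'll turn these into positions now.

Run:
```python
from h import *
np.set_printoptions(precision=4,suppress=True)
s=440/67
q=lambda x,y:(212+(x-400+.5)/s-.5,170+(y+.5)/s-.5)
a=lambda x,y:(310+(x+.5)/8-.5,205+(y+.5)/8-.5)
C=[ray("top",q(*p),.01) for p in((446,55),(682,55),(679,405),(446,405))]
print("jig corners",*C,"centre",np.mean(C,0), "yaw",np.arctan2(*(C[1]-C[2])[1::-1]),np.arctan2(*(C[0]-C[3])[1::-1]))
print("dowel",ray("top",q(554,279),.032),"post",ray("top",q(482,145),.04))
C=[ray("top",a(*p),.008) for p in((105,72),(264,72),(264,367),(105,367))]
print("br corners",*C,"centre",np.mean(C,0))
print("hole",ray("top",a(184,308),.006))
print("flange top",ray("top",a(136,211),.06),ray("top",a(264,211),.06))
# scene-view check by reprojection
im=r.capture("scene")
B=np.mean(C,0)
for x,y in((56,30),(56,-30),(-56,-30),(-56,30)):
    cv2.circle(im,tuple(np.round(proj("scene",[B[0]+x/1e3,B[1]+y/1e3,.008])).astype(int)),1,(255,0,0),-1)
for y in(25,-25): cv2.circle(im,tuple(np.round(proj("scene",[B[0],B[1]+y/1e3,.06])).astype(int)),1,(255,255,0),-1)
cv2.circle(im,tuple(np.round(proj("scene",ray("top",q(554,279),.032))).astype(int)),1,(255,0,0),-1)
cv2.circle(im,tuple(np.round(proj("scene",ray("top",q(482,145),.04))).astype(int)),1,(255,0,0),-1)
save("s1.png",im,(190,180,370,270),4)
```

```text
jig corners [0.6431 0.2005 0.01  ] [0.6457 0.0891 0.01  ] [0.481 0.085 0.01 ] [0.4782 0.1934 0.01  ] centre [0.562 0.142 0.01 ] yaw 0.02521781123636532 0.043150825501178075
dowel [0.5359 0.1426 0.032 ] post [0.596  0.1771 0.04  ]
br corners [ 0.5406 -0.1228  0.008 ] [ 0.5421 -0.1833  0.008 ] [ 0.43   -0.1845  0.008 ] [ 0.4284 -0.1246  0.008 ] centre [ 0.4853 -0.1538  0.008 ]
hole [ 0.4515 -0.1543  0.006 ]
flange top [ 0.484 -0.131  0.06 ] [ 0.4852 -0.1776  0.06  ]
```

View pics/s1.png

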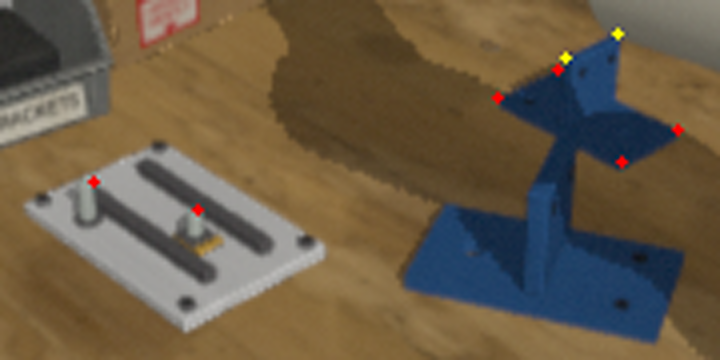

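The reprojected points land within about 2 px of the real features in the scene view: dowel at crop (192,212), post at (88,190), and the small bracket's corners and flange. That settles the choice and the poses: bracket (0.485,-0.154) at yaw 0.015, dowel about (0.536,0.143), post (0.596,0.177).

```bash
cat >> h.py <<'E'
from scipy.spatial.transform import Rotation as Ro
def go(p,yaw,frm=None,fyaw=None):
    s=r.sense(); p0=np.array(s["tool_pos"] if frm is None else frm)
    R0=Ro.from_euler("xyz",s["eef_rot"]) if fyaw is None else Ro.from_euler("xyz",[np.pi,0,fyaw])
    R1=Ro.from_euler("xyz",[np.pi,0,yaw])
    print("shift cm",np.round(R0.inv().apply(np.array(p)-p0)*100,2),"turn",np.round((R0.inv()*R1).as_rotvec(degrees=True),2))
E
python3 - <<'E'
from h import *
go([.485,-.154,.14],np.pi/2+.015,[.226,-.529,.215],.404)
E
```

```text
shift cm [ 38.56 -24.3    7.5 ] turn [  0.     0.   -67.71]
```

arm_command:
  plan:
    - [1,[19,-12,0],[0,0,-34]]
    - [1,[38.56,-24.3,4],[0,0,-67.7]]
    - [1,[38.56,-24.3,7.5],[0,0,-67.7]]
    - [1,[38.56,-24.3,7.5],[0,0,-67.7]]
    - [1,[38.56,-24.3,7.5],[0,0,-67.7]]
    - [1,[38.56,-24.3,7.5],[0,0,-67.7]]
    - [1,[38.56,-24.3,7.5],[0,0,-67.7]]
    - [1,[38.56,-24.3,7.5],[0,0,-67.7]]
    - [1,[38.56,-24.3,7.5],[0,0,-67.7]]
    - [1,[38.56,-24.3,7.5],[0,0,-67.7]]
    - [1,[38.56,-24.3,7.5],[0,0,-67.7]]
    - [1,[38.56,-24.3,7.5],[0,0,-67.7]]

```text
time: 1.75
tool_pos: [0.4848, -0.1548, 0.1399]
eef_rot: [-3.142, 0.001, 1.585]
contact_force: [0.1, -0.9, 0.2]
width: 1.005
grasp_force: 0.0
```

arm_command:
  plan:
    - [1,[0,0,5],[0,0,0]]
    - [1,[0,0,9],[0,0,0]]
    - [1,[0,0,12],[0,0,0]]
    - [1,[0,0,12],[0,0,0]]
    - [1,[0,0,12],[0,0,0]]

```text
time: 2.25
tool_pos: [0.4849, -0.1554, 0.0205]
eef_rot: [3.141, 0.0, 1.583]
contact_force: [0.4, 0.7, -0.3]
width: 0.998
grasp_force: 0.0
```

Run:
```python
from h import *
s=r.sense();print(s["tool_pos"],s["contact_force"])
im=r.capture("scene");save("g1.png",im,(280,140,400,240),5)
```

```text
[ 0.48493463 -0.15535494  0.02049663] [ 0.41987393  0.72366139 -0.29992837]
```

View pics/g1.png

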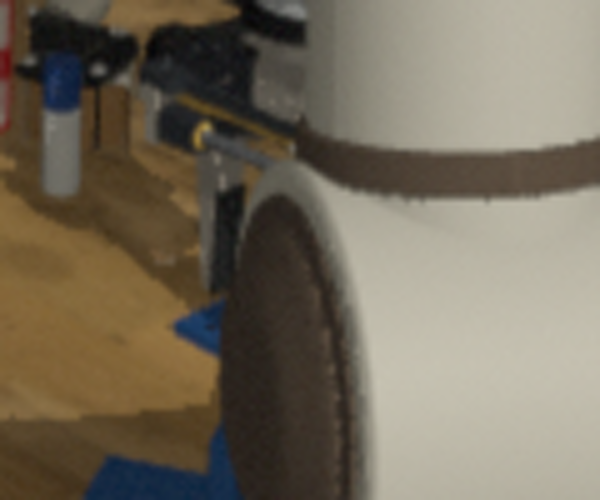

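The arm hides most of the bracket; the far finger shows at crop (225,230), above the plate's far end at (200,325), which is what I expected. Now I'll close on the flange.

arm_command:
  plan:
    - [0,[0,0,0],[0,0,0]]
    - [0,[0,0,0],[0,0,0]]
    - [0,[0,0,0],[0,0,0]]
    - [0,[0,0,0],[0,0,0]]
    - [0,[0,0,0],[0,0,0]]
    - [0,[0,0,0],[0,0,0]]
    - [0,[0,0,0],[0,0,0]]
    - [0,[0,0,0],[0,0,0]]

```text
time: 3.1
tool_pos: [0.485, -0.1537, 0.0195]
eef_rot: [-3.141, -0.0, 1.585]
contact_force: [0.1, -0.1, -0.7]
width: 0.326
grasp_force: 0.0
```

arm_command:
  plan:
    - [0,[0,0,0],[0,0,0]]
    - [0,[0,0,0],[0,0,0]]
    - [0,[0,0,0],[0,0,0]]
    - [0,[0,0,0],[0,0,0]]
    - [0,[0,0,0],[0,0,0]]

```text
time: 3.6
tool_pos: [0.485, -0.1538, 0.0196]
eef_rot: [3.142, -0.0, 1.585]
contact_force: [0.3, -0.3, 0.2]
width: 0.106
grasp_force: 30.0
```

Run:
```python
from h import *
go([.570,.1394,.12],np.pi/2-.09,[.485,-.154,.02],np.pi/2+.015)
```

```text
shift cm [ 29.21   8.94 -10.  ] turn [ 0.   -0.    6.02]
```

arm_command:
  plan:
    - [0,[0,0,-3],[0,0,0]]
    - [0,[0,0,-6],[0,0,0]]
    - [0,[0,0,-10],[0,0,0]]
    - [0,[0,0,-10],[0,0,0]]

```text
time: 4.0
tool_pos: [0.4886, -0.1559, 0.1253]
eef_rot: [3.132, 0.006, 1.585]
contact_force: [0.9, -0.7, -0.7]
width: 0.112
grasp_force: 30.0
```

arm_command:
  plan:
    - [0,[4,1.2,0],[0,0,1]]
    - [0,[8,2.4,0],[0,0,2]]
    - [0,[12,3.6,0],[0,0,3]]
    - [0,[16,4.9,0],[0,0,4]]
    - [0,[20,6.1,0],[0,0,5]]
    - [0,[24,7.3,0],[0,0,6]]
    - [0,[27,8.3,0],[0,0,6]]
    - [0,[29.2,8.94,0],[0,0,6]]
    - [0,[29.2,8.94,2],[0,0,6]]
    - [0,[29.2,8.94,4],[0,0,6]]
    - [0,[29.2,8.94,4],[0,0,6]]
    - [0,[29.2,8.94,4],[0,0,6]]

```text
time: 5.2
tool_pos: [0.5694, 0.1394, 0.0788]
eef_rot: [-3.14, 0.0, 1.481]
contact_force: [-0.3, -0.5, -0.5]
width: 0.104
grasp_force: 30.0
```

Run:
```python
from h import *
s=r.sense();p=np.array(s["tool_pos"]);print(p,s["eef_rot"],s["contact_force"])
im=r.capture("scene");t=r.capture("top")
y=s["eef_rot"][2]-np.pi/2;c,sn=np.cos(y),np.sin(y)
def d(bx,by,bz,col):
    X=[p[0]+c*bx-sn*by,p[1]+sn*bx+c*by,p[2]-.0195+bz]
    cv2.circle(im,tuple(np.round(proj("scene",X)).astype(int)),1,col,-1)
for x in(.056,-.056):
    for yy in(.03,-.03): d(x,yy,.008,(255,0,0))
d(-.034,0,.008,(255,255,0))
save("h1.png",im,(180,150,330,265),5)
```

```text
[0.56942192 0.13940761 0.07881075] [-3.13966052e+00  2.13153891e-04  1.48057654e+00] [-0.27160322 -0.45736431 -0.52137073]
```

View pics/h1.png

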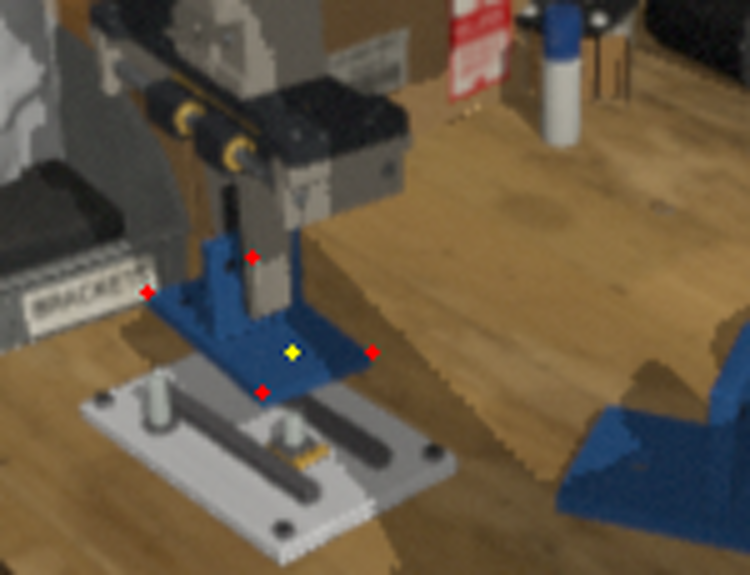

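The bracket hangs level over the jig. The predicted corners match to about 1 px (near corner at crop (262,400), left (147,296)), and the dowel top shows at crop (290,418). I'll get a second dowel estimate from this view.

Run:
```python
from h import *
np.set_printoptions(precision=4,suppress=True)
f=lambda x,y:np.array([180+(x+.5)/5-.5,150+(y+.5)/5-.5])
for off in((0,0),(.6,1.0)):
    print(off,"dowel",ray("scene",f(290,416)-off,.032),"post",ray("scene",f(156,376)-off,.04),"jig corner R",ray("scene",f(457,458)-off,.01),"near",ray("scene",f(282,551)-off,.01),"left",ray("scene",f(79,406)-off,.01))
```

```text
(0, 0) dowel [0.5366 0.146  0.032 ] post [0.5982 0.1814 0.04  ] jig corner R [0.4805 0.0878 0.01  ] near [0.477  0.1957 0.01  ] left [0.6407 0.2024 0.01  ]
(0.6, 1.0) dowel [0.541  0.1445 0.032 ] post [0.603  0.1801 0.04  ] jig corner R [0.4846 0.0862 0.01  ] near [0.4809 0.1946 0.01  ] left [0.6456 0.2011 0.01  ]
```

arm_command:
  plan:
    - [0,[0.2,0.12,1],[0,0,0]]
    - [0,[0.2,0.12,2],[0,0,0]]
    - [0,[0.2,0.12,2.6],[0,0,0]]
    - [0,[0.2,0.12,2.6],[0,0,0]]
    - [0,[0.2,0.12,2.6],[0,0,0]]

```text
time: 5.8
tool_pos: [0.5714, 0.1413, 0.0533]
eef_rot: [-3.141, 0.0, 1.481]
contact_force: [0.1, -0.0, -1.5]
width: 0.106
grasp_force: 30.0
```

arm_command:
  plan:
    - [0,[0,0,0.1],[0,0,0]]
    - [0,[0,0,0.2],[0,0,0]]
    - [0,[0,0,0.25],[0,0,0]]
    - [0,[0,0,0.25],[0,0,0]]

```text
time: 6.2
tool_pos: [0.5718, 0.1414, 0.0514]
eef_rot: [3.141, -0.0, 1.481]
contact_force: [-0.3, 0.5, 0.5]
width: 0.106
grasp_force: 30.0
```

arm_command:
  plan:
    - [0,[0,0,0.05],[0,0,0]]
    - [0,[0,0,0.1],[0,0,0]]
    - [0,[0,0,0.1],[0,0,0]]

```text
time: 6.5
tool_pos: [0.5719, 0.1414, 0.0508]
eef_rot: [3.141, -0.0, 1.481]
contact_force: [0.2, 0.1, 3.9]
width: 0.109
grasp_force: 30.0
```

arm_command:
  plan:
    - [0,[0,0.15,0],[0,0,0]]
    - [0,[0,0.28,0.02],[0,0,0]]
    - [0,[0,0.28,0.05],[0,0,0]]

```text
time: 6.8
tool_pos: [0.5726, 0.1415, 0.0502]
eef_rot: [-3.137, 0.0, 1.481]
contact_force: [-7.6, 0.4, 12.6]
width: 0.109
grasp_force: 30.0
```

arm_command:
  plan:
    - [0,[0,0,-0.2],[0,0,0]]
    - [0,[0,0,-0.2],[0,0,0]]
    - [0,[0,0,-0.2],[0,0,0]]

```text
time: 7.1
tool_pos: [0.5744, 0.1412, 0.0515]
eef_rot: [3.141, -0.0, 1.481]
contact_force: [-1.2, -0.1, 1.6]
width: 0.104
grasp_force: 30.0
```

arm_command:
  plan:
    - [0,[0,0,0.1],[0,0,0]]
    - [0,[0,0,0.2],[0,0,0]]
    - [0,[0,0,0.2],[0,0,0]]

```text
time: 7.4
tool_pos: [0.5746, 0.1412, 0.0511]
eef_rot: [-3.142, -0.0, 1.481]
contact_force: [-3.3, -0.0, 10.7]
width: 0.108
grasp_force: 30.0
```

arm_command:
  plan:
    - [0,[0,0,-0.25],[0,0,0]]
    - [0,[-0.22,-0.45,-0.25],[0,0,0]]
    - [0,[-0.22,-0.45,-0.25],[0,0,0]]
    - [0,[-0.22,-0.45,-0.15],[0,0,0]]
    - [0,[-0.22,-0.45,-0.05],[0,0,0]]
    - [0,[-0.22,-0.45,-0.05],[0,0,0]]

```text
time: 8.0
tool_pos: [0.5697, 0.1397, 0.0499]
eef_rot: [3.141, -0.001, 1.48]
contact_force: [0.8, 1.5, -0.8]
width: 0.107
grasp_force: 30.0
```

arm_command:
  plan:
    - [0,[0,0,0.1],[0,0,0]]
    - [0,[0,0,0.2],[0,0,0]]
    - [0,[0,0,0.2],[0,0,0]]

```text
time: 8.3
tool_pos: [0.5697, 0.1397, 0.0479]
eef_rot: [3.141, -0.001, 1.481]
contact_force: [0.4, 2.7, -0.6]
width: 0.105
grasp_force: 30.0
```

arm_command:
  plan:
    - [0,[0.04,0.01,0.1],[0,0,0]]
    - [0,[0.05,0.01,0.2],[0,0,0]]
    - [0,[0.05,0.01,0.3],[0,0,0]]
    - [0,[0.05,0.01,0.4],[0,0,0]]
    - [0,[0.05,0.01,0.4],[0,0,0]]

```text
time: 8.8
tool_pos: [0.5698, 0.1398, 0.0439]
eef_rot: [-3.142, -0.0, 1.481]
contact_force: [0.6, 1.6, -0.4]
width: 0.107
grasp_force: 30.0
```

arm_command:
  plan:
    - [0,[0.03,0,0.1],[0,0,0]]
    - [0,[0.04,0,0.2],[0,0,0]]
    - [0,[0.04,0,0.3],[0,0,0]]
    - [0,[0.04,0,0.37],[0,0,0]]
    - [0,[0.04,0,0.37],[0,0,0]]

```text
time: 9.3
tool_pos: [0.5696, 0.14, 0.0401]
eef_rot: [-3.141, 0.0, 1.481]
contact_force: [0.2, 0.0, -0.6]
width: 0.107
grasp_force: 30.0
```

arm_command:
  plan:
    - [0,[0,0,0.05],[0,0,0]]
    - [0,[0,0,0.1],[0,0,0]]
    - [0,[0,0,0.1],[0,0,0]]

```text
time: 9.6
tool_pos: [0.5698, 0.1401, 0.0396]
eef_rot: [-3.141, 0.0, 1.481]
contact_force: [-1.9, -1.4, 1.9]
width: 0.107
grasp_force: 30.0
```

arm_command:
  plan:
    - [0,[0,0,-0.04],[0,0,0]]
    - [0,[0.06,0,-0.04],[0,0,-1]]
    - [0,[0.12,0,-0.04],[0,0,-2]]
    - [0,[0.18,-0.01,-0.04],[0,0,-3]]
    - [0,[0.18,-0.01,-0.04],[0,0,-3]]

```text
time: 10.1
tool_pos: [0.5698, 0.1421, 0.0397]
eef_rot: [-3.142, -0.0, 1.534]
contact_force: [-0.5, -0.9, -1.3]
width: 0.11
grasp_force: 30.0
```

arm_command:
  plan:
    - [0,[0.03,0,0],[0,0,-0.5]]
    - [0,[0.06,0,0],[0,0,-1]]
    - [0,[0.06,0,0],[0,0,-1]]

```text
time: 10.4
tool_pos: [0.5699, 0.1427, 0.0398]
eef_rot: [3.142, -0.0, 1.551]
contact_force: [0.6, 0.1, -0.5]
width: 0.108
grasp_force: 30.0
```

arm_command:
  plan:
    - [0,[0.03,0,0],[0,0,-0.5]]
    - [0,[0.06,0,0],[0,0,-1]]
    - [0,[0.06,0,0],[0,0,-1]]

```text
time: 10.7
tool_pos: [0.5699, 0.1433, 0.0398]
eef_rot: [3.142, -0.0, 1.568]
contact_force: [0.3, 0.5, -0.8]
width: 0.107
grasp_force: 30.0
```

arm_command:
  plan:
    - [0,[0.03,0,0],[0,0,-0.5]]
    - [0,[0.06,0,0],[0,0,-1]]
    - [0,[0.06,0,0],[0,0,-1]]

```text
time: 11.0
tool_pos: [0.5699, 0.1439, 0.0398]
eef_rot: [-3.142, -0.0, 1.586]
contact_force: [-1.5, 0.0, -0.8]
width: 0.108
grasp_force: 30.0
```

Run:
```python
from h import *
s=r.sense();print(s["torque"],s["contact_force"])
```

```text
[ 0.0001663  -0.07645834 -0.05239312] [-1.46648023  0.02730769 -0.80648765]
```

arm_command:
  plan:
    - [0,[0.03,0,0],[0,0,-0.5]]
    - [0,[0.06,0,0],[0,0,-1]]
    - [0,[0.06,0,0],[0,0,-1]]

```text
time: 11.3
tool_pos: [0.5699, 0.1445, 0.0398]
eef_rot: [3.142, -0.0, 1.603]
contact_force: [-0.5, 0.3, -1.3]
width: 0.108
grasp_force: 30.0
```

Run:
```python
from h import *
s=r.sense();print(s["torque"],s["contact_force"])
im=r.capture("scene");save("p1.png",im,(190,170,300,265),6)
```

```text
[ 0.00369159 -0.07876851  0.05152207] [-0.49909142  0.33290227 -1.27995283]
```

View pics/p1.png

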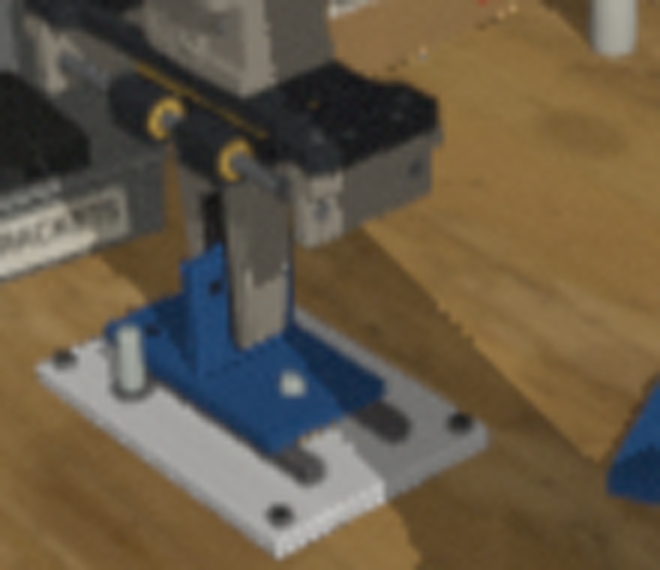

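The dowel tip shows through the hole at crop (292,383) and the plate lies on the rails. The post at (130,360) is very near the +y edge. I'll keep turning.

arm_command:
  plan:
    - [0,[0.03,0,0],[0,0,-0.5]]
    - [0,[0.06,0,0],[0,0,-1]]
    - [0,[0.06,0,0],[0,0,-1]]

```text
time: 11.65
tool_pos: [0.5701, 0.1447, 0.0399]
eef_rot: [3.141, 0.001, 1.62]
contact_force: [1.0, -2.1, -0.6]
width: 0.109
grasp_force: 30.0
```

arm_command:
  plan:
    - [0,[0.03,0,0],[0,0,-0.5]]
    - [0,[0.03,0,0],[0,0,-0.5]]
    - [0,[0.03,0,0],[0,0,-0.5]]

```text
time: 11.95
tool_pos: [0.5701, 0.1448, 0.0399]
eef_rot: [3.141, 0.001, 1.629]
contact_force: [1.4, -4.2, -1.0]
width: 0.101
grasp_force: 30.0
```

arm_command:
  plan:
    - [0,[-0.01,0,0.03],[0,0,0]]
    - [0,[-0.01,0,0.03],[0,0,0]]
    - [0.5,[-0.01,0,0.03],[0,0,0]]
    - [0.5,[-0.01,0,0.03],[0,0,0]]
    - [0.5,[-0.01,0,0.03],[0,0,0]]
    - [0.5,[-0.01,0,0.03],[0,0,0]]
    - [0.5,[-0.01,0,0.03],[0,0,0]]
    - [0.5,[-0.01,0,0.03],[0,0,0]]

```text
time: 12.75
tool_pos: [0.5698, 0.1453, 0.0395]
eef_rot: [-3.142, -0.0, 1.629]
contact_force: [-0.6, -0.2, -0.5]
width: 0.503
grasp_force: 0.0
```

arm_command:
  plan:
    - [0.5,[0,0,-2],[0,0,0]]
    - [0.5,[0,0,-5],[0,0,0]]
    - [0.5,[0,0,-9],[0,0,0]]
    - [0.5,[0,-4,-14],[0,0,0]]
    - [0.5,[-5,-8,-16],[0,0,0]]
    - [0.5,[-10,-10,-16],[0,0,0]]
    - [0.5,[-15,-12,-16],[0,0,0]]
    - [0.5,[-20,-12,-16],[0,0,0]]
    - [0.5,[-25,-12,-16],[0,0,0]]
    - [0.5,[-28,-12,-16],[0,0,0]]
    - [0.5,[-28,-12,-16],[0,0,0]]
    - [0.5,[-28,-12,-16],[0,0,0]]

```text
time: 13.95
tool_pos: [0.4662, -0.1424, 0.1995]
eef_rot: [3.142, -0.0, 1.626]
contact_force: [-0.3, -0.1, 0.1]
width: 0.498
grasp_force: 0.0
```

Run:
```python
from h import *
print(r.sense()["tool_pos"])
a=r.capture("scene");b=r.capture("top")
A=cv2.resize(a[185:265,190:270],(390,390),interpolation=cv2.INTER_CUBIC)
B=cv2.resize(b[170:237,205:272],(390,390),interpolation=cv2.INTER_CUBIC)
save("e1.png",np.hstack([A,B]))
```

```text
[ 0.46623249 -0.14244542  0.19949367]
```

View pics/e1.png

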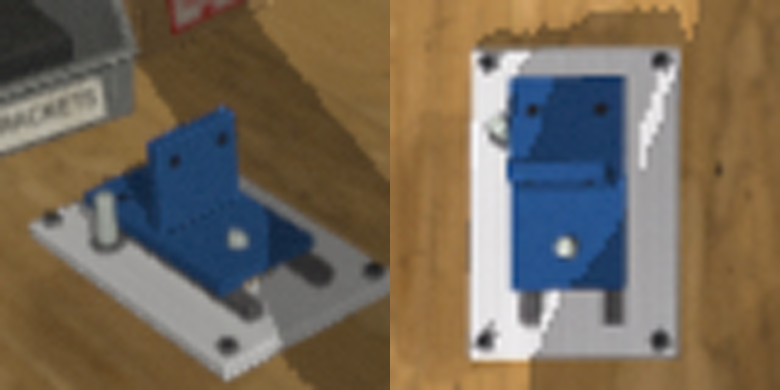

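Both views show the bracket flat on the rails. The dowel comes through the hole (right crop (565,247)) and the +y edge meets the post at (500,128). The arm is clear, so I'm handing the job in.

```bash
python3 -c "
from h import *
print(r.close_job())"
```

```text
the job is handed in; nothing more can be done
None
```

The small blue bracket is flat on both rails with its hole over the dowel and its long edge against the stop post; I let go, moved the arm clear and handed the job in at about 14 s, with no verdict returned.

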